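# Load a dosimeter carrier under the stage's spring clip

### The job

Load the orange dosimeter carrier into the white sample stage: hold the blue thumb bar of the spring clip down with one fingertip and, while it is down, push the carrier along its channel with the other fingertip, under the raised clip and fully home against the end stop. Then let go, so that the clip closes on the carrier. Only press and push: do not lift the carrier, and leave the grey carrier, the vial, the steel pot and the yellow meter where they are.

Things in the scene. Friction and masses are not known exactly. Their poses are not given: they have to be found in the camera images.
- stage: white sample stage fixed to the bench, 194 (x) by 98 (y) mm; origin at the centre of its underside, on the bench (z = 0), axes upright. All stage coordinates here are in its frame, mm. A flat channel, floor at z = 16, runs along x, centred on y = -24, 33 wide between low rails (6 wide, 5 high). It is open above for x below 42. The carrier is pushed along the stage's +x.
- end_stop (a point): middle of the foot of the dark steel end stop's face, at the end of the channel (stage x = 82, y = -24, z = 16); the stop is 9 mm high, 33 wide
- channel_start (a point): point on the channel's floor near its open end, behind the carrier (stage x = -80, y = -24, z = 16). A fingertip standing in the channel here, 2 or 3 mm above the floor, can push the carrier's rear edge. The thumb bar's middle line (y = 34) lies 58 mm across from here: two level fingertips 58 mm apart (centres), their line along the stage's y, reach the bar, held down, and the channel at once
- carrier: orange flat plastic carrier with three black round windows, 70 (x) by 30 (y) by 8 (z) mm, about 35 g, loose in the channel before the clip, its x axis along the stage's (within 2 degrees). Origin at the centre of its underside. Its centre starts at stage x = -18 to 2; against the end stop it is at x = 47.
- clip (a joint): angle of the clip's rocker, rad: 0 closed (nose 1 mm above the channel floor, blocking the carrier), growing as the thumb bar is pressed, 0.38 at its stop, bar fully down (nose about 12 mm above the floor). The carrier passes under the nose from about 0.24; with the clip let go on the carrier it reads about 0.22. It springs back by itself.
- thumb_bar (a point): middle of the blue thumb bar's top, moves with it; fully down it is at stage x = -36.5, y = 34, z = 18.5. The bar: x = -95 to 22, y = 17 to 50. Closed it slopes up outwards by 0.38 rad (top at z = 29 at y = 34); fully down it is level, 2.5 above the channel floor. At y = 34 it takes 3 N to start, 7 N to hold fully down; a fingertip may slide along it
- clip_nose (a point): underside of the foot of the clip's steel nose, moves with it (stage x = 48, y = -24). The nose crosses the channel at x = 42 to 54, top at z = 32 closed, about 45 raised. The rocker's axle is a 7 mm rod along x at y = 6, z = 30, x = -95 to 55, on two brackets 6 by 11 mm, up to z = 38, at x = -91 and 32
- spare: spare grey carrier, same size as the orange one, lying on the bench beyond the stage; leave alone. Origin at the centre of its underside
- vial: amber vial with white cap, 32 mm across, 65 high, standing on the bench near the channel side of the stage; leave alone. Origin at the centre of its underside
- pot: steel source pot, 42 mm across, 62 high, standing on the bench near the channel side of the stage; leave alone. Origin at the centre of its underside
- meter: yellow hand meter, 105 by 58 by 30 mm, lying on the bench on the thumb bar's side of the stage; leave alone. Origin at the centre of its underside

How it is judged:
On the way, in this order (a step that is already met when the one before it is completed fails the run):
1. a finger holds the thumb bar down while the carrier's front goes under the clip (contact force between the fingers and clip_c0 above 1 N and value of joint clip above 0.23 rad and x of carrier in the frame of stage above 0.017 m), for 0.05 s.
2. the carrier is home against the end stop (within 4 mm) with the thumb bar still held down (contact force between the fingers and clip_c0 above 1 N and value of joint clip above 0.23 rad and x of carrier in the frame of stage above 0.043 m), for 0.1 s.
At the end, for the whole second after the job is handed in: the carrier lies flat in the channel within 4 mm of the end stop, at rest, and the released clip presses on it (more than 1 N) (x of carrier in the frame of stage between 0.043 and 0.05 m and y of carrier in the frame of stage between -0.028 and -0.02 m and height (world z) of carrier between 0.013 and 0.019 m and angle between carrier's own z axis and vertical below 0.06 rad and angle between the x axis of carrier and the x axis of stage, either way round below 0.1 rad and value of joint clip between 0.16 and 0.28 rad and contact force between clip and carrier above 1 N and linear speed of carrier below 0.01 m/s); the robot touches nothing.
It fails at once if the carrier is lifted more than 7 mm off the channel floor (height (world z) of carrier above 0.023 m).
It fails at once if the carrier is tipped by more than 0.25 rad (angle between carrier's own z axis and vertical above 0.25 rad).
It fails at once if the grey carrier, vial, steel pot or yellow meter is shifted by more than 15 mm (distance of any of spare, vial, pot, meter from where it was at the start of the episode above 0.015 m).
It fails at once if the vial or the pot is tipped over (angle between any of vial, pot's own z axis and vertical above 0.4 rad).
It also fails if it takes over 48 s, if anything falls off the work surface, if the arm or the gripper's body presses on something with over 40 N, if the wrist force passes 120 N, or if a joint passes its speed limit or range.

### The arm

A 6-joint arm with a two-finger parallel gripper is mounted at the origin on the work surface. World frame = base frame: x ahead of the robot, y to its left, z up, the work surface at z = 0. Lengths are in m, angles in rad, forces in N, time in s.
With the tool pointing down it reaches from about 0.4 to 0.925 m from the base axis. Payload 3.4 kg.
Tool frame: the origin (TCP) lies at the centre of the arm's flange, where the gripper is bolted on; the fingertips stand 173 mm ahead of it and the grasp point (between the pads) lies 155 mm ahead of it (robot.tip_reach is the distance from the TCP to the fingertips, in m); y points along the fingers, z is the direction in which the jaws open and shut, and the axes are right-handed (so a half turn about y gives the same grasp; the last joint's range is limited). The gripper opens to 85 mm and grips with 20 to 120 N. Pads are 22 mm wide; open, the fingers measure 114 mm over their backs; the gripper's body (76 mm by 85 mm) begins 54 mm behind the grasp point. The pads swing forward as they close: fully open they stand 13 mm farther back than shut.
Start: joints at [-0.073, 0.307, 1.506, -0, 1.328, -0.073], TCP at [0.575, -0, 0.405] pointing down, gripper open.
Joint ranges: [-3.12, 3.12], [-1.05, 2.28], [0.14, 2.33], [-1.42, 4.57], [0.1, 2.73], [-2.68, 2.68]. Speed limits (rad/s): [2.57, 2.57, 3.14, 3.14, 3.14, 3.14].

### API

Orientations are given as a rotation vector (axis times angle).
In Python, from station import robot, capture, ticket gives the robot as it stands. The module is installed in compiled form; this text tells all that it offers.
- The arm moves only by the tool servo_tool, never from a script. Its argument "series" is a list of rows, each an object of numbers: "tx", "ty", "tz": the shift along the tool's x, y, z in m; "turn": the turn about the tool's y in rad. A call has 1 to 5 rows; each row is the pose to reach, as a shift and turn from the pose commanded when the call began, along the tool's axes at that moment; what a row does not reach only later rows make up. A row lasts 1/8 s, in which the tool goes at most 62.5 mm and 10.7 degrees, less where a joint would pass 70% of its speed; a pose out of reach is approached as far as the arm can. A call with a gripper value outside its range is refused whole. "fingers" is the closure in counts, from 0 (fully open) to 255 (shut), set as the call begins (left out, the last holds). The fingers move at their own pace and stop on an object; "squeeze" is the grip in N (left out, the last holds). Time passes only in rows, so rows that repeat a pose let the fingers close. It gives the time, the measured TCP pose, the force and the opening at its end, in the units of the state.
- robot.get_state(): the state, without advancing time (a new reading comes with each control period).
- capture(name): name is "scene" or "side" or "wrist"; returns a dict with "frame" (400x640x3 uint8, red, green, blue), "K" (3x3 intrinsics, pixels), "k1" (the pictures are not rectified: a ray, as slopes to the right and down, at radius r is drawn at 1 + k1 r^2 times it, then the intrinsics apply), "cam_to_world" (4x4, takes a point from camera to world coordinates); the wrist camera has in their place "T_tool_cam" (4x4, takes a point from camera to tool coordinates, whose origin is the TCP and whose axes are the tool frame's). Camera axes: x right, y up, looking along -z (the intrinsics and any distortion apply to the point x, -y, -z); pixel columns grow to the right and rows downward; lengths in m; the calibration is good to about 2 mm. A picture is of the moment at which its call begins: read the wrist's pose just before it. There is no depth.
- ticket.sign_off(): hands the job in, once; it reports no verdict.
The state is a dict: "time": time; "q": joint angles; "qd": joint speeds; "tau": joint torques, N m; "ee_pos": TCP position; "tcp_rot": TCP orientation; "contact_force": force on the tool from outside, world axes, zero at the start; "wrist_torque": the same for the moment, N m; "gripper_width": finger opening in m.
Only numpy, scipy, OpenCV 4.12 (cv2) and the standard library are available. Lean on these libraries where they do the work, as an engineer would, in place of code of your own. Each camera call takes 0.05 s, during which the arm holds its last target.

## Working session

There is one attempt and no reset: what is moved stays moved. The work goes in short steps, Python scripts to look and compute and a tool call to move; the robot and the scene stay as the last step left them, time stands still between calls to the robot, and variables do not carry over. Pictures are saved under pics/ and viewed, and the job is handed in when it is done.

Besides the shell and the picture viewer there is one more tool, called after "Emit:" as name(argument=value, ...) on one line, values as JSON. servo_tool: Moves the arm, as the interface text tells. Its arguments: {"type":"object","properties":{"series":{"type":"array","items":{"type":"object","properties":{"tx":{"type":"number"},"ty":{"type":"number"},"tz":{"type":"number"},"turn":{"type":"number"}}}},"fingers":{"type":"number"},"squeeze":{"type":"number"}},"required":["series"]}

```bash
mkdir -p pics; ls
python3 - <<'E'
from station import robot,capture
import cv2,numpy as np
s=robot.get_state();print(s, robot.tip_reach)
np.set_printoptions(precision=4,suppress=True)
for n in ["scene","side","wrist"]:
    c=capture(n);cv2.imwrite(f"pics/{n}0.png",c["frame"][:,:,::-1])
    print(n,{k:v for k,v in c.items() if k!="frame"})
E
```

```text
pics
{'time': 0.0, 'q': array([-7.35020793e-02,  3.07549013e-01,  1.50771051e+00,  6.76745176e-06,
        1.32840090e+00, -7.35003494e-02]), 'qd': array([ 0.00070231,  0.00058608, -0.00020575, -0.00205436, -0.00086783,
       -0.00122349]), 'tau': array([-2.40806599e-03, -4.57556927e+01, -2.51919490e+01, -3.95127336e-04,
        1.32516641e-02, -2.41733758e-06]), 'ee_pos': array([5.74636622e-01, 2.34020613e-06, 4.03780415e-01]), 'tcp_rot': array([-1.21059938,  1.21079502, -1.20810991]), 'contact_force': array([-0.06005084, -0.22407408, -0.5313486 ]), 'wrist_torque': array([-0.00268529, -0.04491244, -0.016684  ]), 'gripper_width': 0.08532811245828144} 0.1734
scene {'K': array([[500.4825,   0.    , 319.7323],
       [  0.    , 500.4825, 192.3304],
       [  0.    ,   0.    ,   1.    ]]), 'k1': -0.09480847191862425, 'cam_to_world': array([[-0.5884, -0.6297,  0.5073,  1.021 ],
       [ 0.8086, -0.4539,  0.3743,  0.3526],
       [-0.0055,  0.6304,  0.7762,  0.7048],
       [ 0.    ,  0.    ,  0.    ,  1.    ]])}
side {'K': array([[380.5225,   0.    , 313.8514],
       [  0.    , 380.5225, 194.9345],
       [  0.    ,   0.    ,   1.    ]]), 'k1': 0.0027488605847730795, 'cam_to_world': array([[-0.6851,  0.3805, -0.6212,  0.1372],
       [-0.7281, -0.3836,  0.568 ,  0.4908],
       [-0.0222,  0.8415,  0.5398,  0.4555],
       [ 0.    ,  0.    ,  0.    ,  1.    ]])}
wrist {'K': array([[285.2654,   0.    , 322.2453],
       [  0.    , 285.2654, 201.7508],
       [  0.    ,   0.    ,   1.    ]]), 'k1': -0.016482071279445443, 'T_tool_cam': array([[-0.0007, -0.9628, -0.2701, -0.0681],
       [ 0.0011,  0.2701, -0.9628,  0.0323],
       [ 1.    , -0.001 ,  0.0009,  0.0014],
       [ 0.    ,  0.    ,  0.    ,  1.    ]])}
```

View pics/scene0.png

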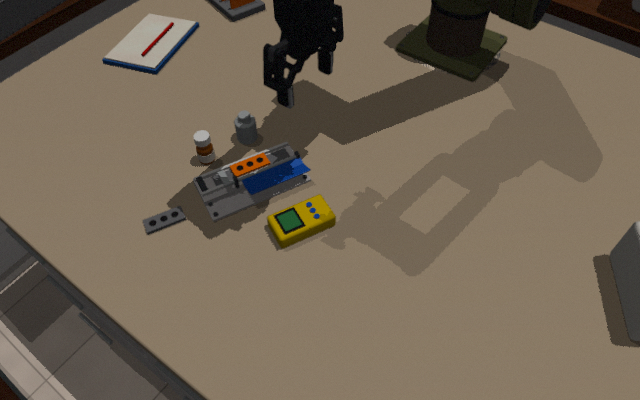

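View pics/side0.png

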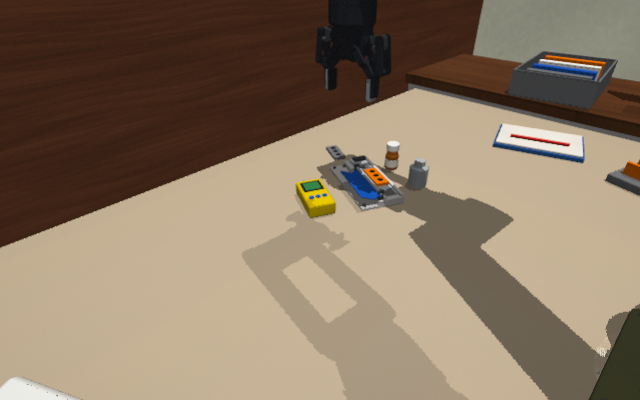

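View pics/wrist0.png

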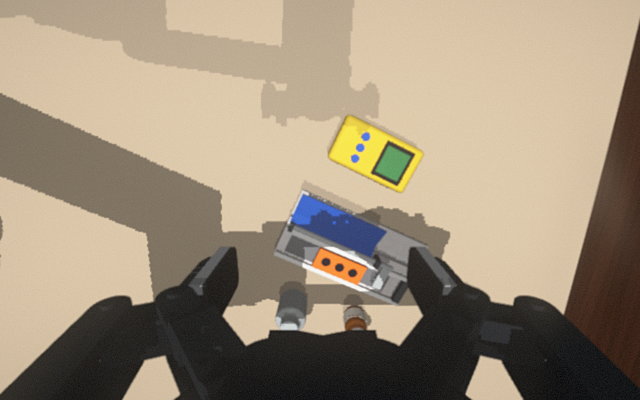

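Run:
```python
import cv2
a=cv2.imread("pics/scene0.png")[110:260,130:350];cv2.imwrite("pics/sc.png",cv2.resize(a,None,fx=3.6,fy=3.6,interpolation=cv2.INTER_CUBIC))
a=cv2.imread("pics/wrist0.png")[170:330,260:450];cv2.imwrite("pics/wc.png",cv2.resize(a,None,fx=3.6,fy=3.6,interpolation=cv2.INTER_CUBIC))
from scipy.spatial.transform import Rotation as R
print(R.from_rotvec([-1.21059938,  1.21079502, -1.20810991]).as_matrix().round(3))
```

```text
[[-0.    -0.002  1.   ]
 [-1.     0.    -0.   ]
 [-0.    -1.    -0.002]]
```

View pics/sc.png

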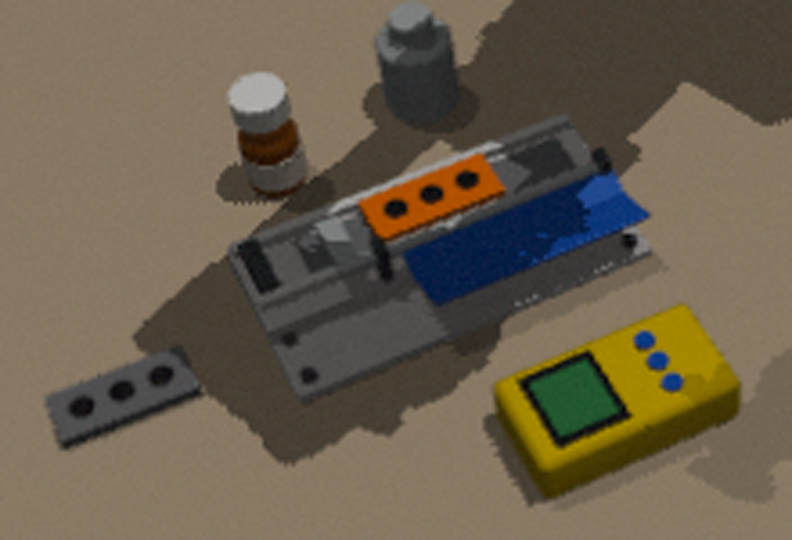

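View pics/wc.png

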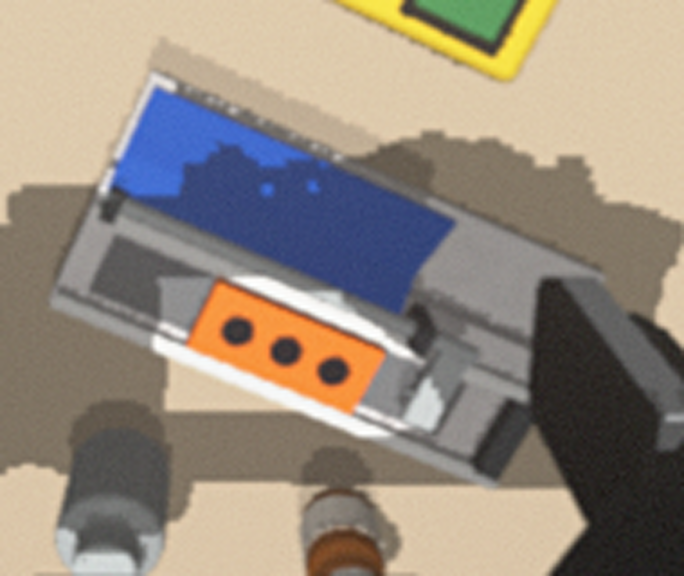

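```bash
cat > h.py <<'E'
import numpy as np, cv2
from scipy.spatial.transform import Rotation as R
from scipy.optimize import least_squares
def cam(c,s=None):
    if "cam_to_world" in c: T=c["cam_to_world"]
    else:
        A=np.eye(4);A[:3,:3]=R.from_rotvec(s["tcp_rot"]).as_matrix();A[:3,3]=s["ee_pos"];T=A@c["T_tool_cam"]
    return dict(T=T,K=c["K"],k1=c["k1"])
def proj(P,c):
    P=np.atleast_2d(P); p=(P-c["T"][:3,3])@c["T"][:3,:3]
    x=np.c_[p[:,0],-p[:,1]]/-p[:,2:3]; r2=(x**2).sum(1,keepdims=True); x=x*(1+c["k1"]*r2)
    return x*[c["K"][0,0],c["K"][1,1]]+c["K"][:2,2]
def place(P,p):  # p x,y,yaw ; P local
    P=np.atleast_2d(P);a=p[2];M=np.array([[np.cos(a),-np.sin(a),0],[np.sin(a),np.cos(a),0],[0,0,1]])
    return P@M.T+[p[0],p[1],0]
E
cat > fit.py <<'E'
from h import *
from station import robot,capture
s=robot.get_state();W=cam(capture("wrist"),s);S=cam(capture("scene"))
bar=np.array([[-95,51.1,35.6],[22,51.1,35.6],[22,20.5,23.4]])/1e3
car=np.array([[-35,15,24],[-35,-15,24],[35,-15,24],[35,15,24]])/1e3
w=lambda l:np.array(l)/3.6+[260,170]
q=lambda l:np.array(l)/3.6+[130,110]
wb=w([[155,87],[455,222],[402,312]]);sb=q([[650,213],[440,303],[403,255]])
wcar=w([[220,282],[188,343],[355,413],[385,352]]);sc=q([[505,187],[485,153],[360,200],[385,238]])
np.set_printoptions(precision=4,suppress=True)
def res(p,useW=1,useS=1,split=0):
    o=[]
    for c,b,k,u in((W,wb,wcar,useW),(S,sb,sc,useS)):
        if u:o+=[proj(place(bar,p[:3]),c)-b,proj(place(car,p[3:]),c)-k]
    return np.concatenate(o).ravel()
for u in((1,0),(0,1),(1,1)):
    r=least_squares(res,[.55,.1,-.4,.55,.1,-.4],args=u)
    p=r.x;d=p[3:5]-p[:2];a=p[2]
    print(u,p,"cost",r.cost,"carrier in stage",np.cos(a)*d[0]+np.sin(a)*d[1],-np.sin(a)*d[0]+np.cos(a)*d[1],p[5]-a)
    if u==(1,1):print(r.fun.reshape(-1,2))
E
python3 fit.py
```

```text
(1, 0) [ 0.6128 -0.1064 -0.4778  0.5992 -0.1207 -0.4303] cost 25.185140047459562 carrier in stage -0.005507687586621517 -0.01905450941304155 0.04750133143980201
(0, 1) [ 0.61   -0.1044 -0.4769  0.596  -0.1187 -0.4317] cost 15.152344654629927 carrier in stage -0.005908050456947165 -0.0191539435893847 0.04513678251104414
(1, 1) [ 0.6119 -0.1056 -0.4776  0.5981 -0.1198 -0.4305] cost 49.208233854502325 carrier in stage -0.0056900157288243425 -0.01901772173090326 0.047093954022701556
[[-0.7188 -0.0844]
 [-1.2136  3.7405]
 [-0.1952 -5.8105]
 [-0.8816 -1.4059]
 [-1.2288  0.1671]
 [-1.3127 -0.1337]
 [ 0.3026 -0.9479]
 [-1.0516 -0.0956]
 [-3.6125 -2.204 ]
 [ 1.1816  3.5664]
 [-0.2146  0.6506]
 [-1.5666 -0.1459]
 [-1.2578  0.5016]
 [-1.7997  0.6708]]
```

```bash
sed -i 's/bar=np.array(\[\[-95,51.1,35.6\],\[22,51.1,35.6\],\[22,20.5,23.4\]\])/bar=np.array([[-95,51.1,35.6],[22,51.1,35.6]])/; s/,\[402,312\]\]);sb/]);sb/; s/,\[403,255\]\])/])/' fit.py
cat >> fit.py <<'E'
x=lambda *a:np.array(a)/1e3
def ov(name,c,p,sl,o):
    im=cv2.imread(f"pics/{name}0.png")[sl];f=3.6;im=cv2.resize(im,None,fx=f,fy=f,interpolation=cv2.INTER_CUBIC)
    def line(P,Q,col=(0,255,0)):
        a=((proj(place(np.array([P,Q])/1e3,p[:3]),c)-o)*f).astype(int);cv2.line(im,a[0].tolist(),a[1].tolist(),col,1)
    for y in(-7.5,-40.5):line([-97,y,16],[82,y,16])
    for y in(-46.5,-1.5):line([-97,y,21],[97,y,21],(255,0,255))
    line([82,-40.5,25],[82,-7.5,25]);line([82,-40.5,16],[82,-7.5,16])
    for y in (-49,49): line([-97,y,0],[97,y,0],(0,0,255))
    for X in (-97,97): line([X,-49,0],[X,49,0],(0,0,255))
    line([-95,6,33.5],[55,6,33.5],(255,255,0))
    line([-95,51.1,35.6],[22,51.1,35.6],(0,255,255));line([22,20.5,23.4],[22,51.1,35.6],(0,255,255))
    for z in(1,32):line([42,-24,z+16 if z<5 else z],[54,-24,z+16 if z<5 else z],(255,255,255))
    cv2.imwrite(f"pics/{name}_ov{__import__('sys').argv[1]}.png",im)
p=r.x
ov("wrist",W,p,np.s_[170:330,260:450],[260,170]);ov("scene",S,p,np.s_[110:260,130:350],[130,110])
E
python3 fit.py 1
```

```text
(1, 0) [ 0.6158 -0.1029 -0.4372  0.5995 -0.1209 -0.4304] cost 2.0737056323490863 carrier in stage -0.007144191694687966 -0.023273736178145703 0.006821419792300276
(0, 1) [ 0.615  -0.1    -0.4183  0.596  -0.1187 -0.4317] cost 1.2171622618736568 carrier in stage -0.009777433937198206 -0.024888401745877954 -0.013470777059295114
(1, 1) [ 0.6155 -0.1019 -0.432   0.5983 -0.1199 -0.4306] cost 12.081036064835116 carrier in stage -0.007997409100776972 -0.023585330475009988 0.0013582233478572348
[[-1.3265 -0.821 ]
 [ 0.2798 -0.5229]
 [-0.9452 -1.4454]
 [-1.2869  0.1165]
 [-1.4059 -0.2064]
 [ 0.2013 -1.0094]
 [-0.5317 -0.042 ]
 [-1.8801 -0.0243]
 [-0.3286  0.7012]
 [-1.6781 -0.0975]
 [-1.3752  0.5504]
 [-1.9199  0.7218]]
```

View pics/wrist_ov1.png

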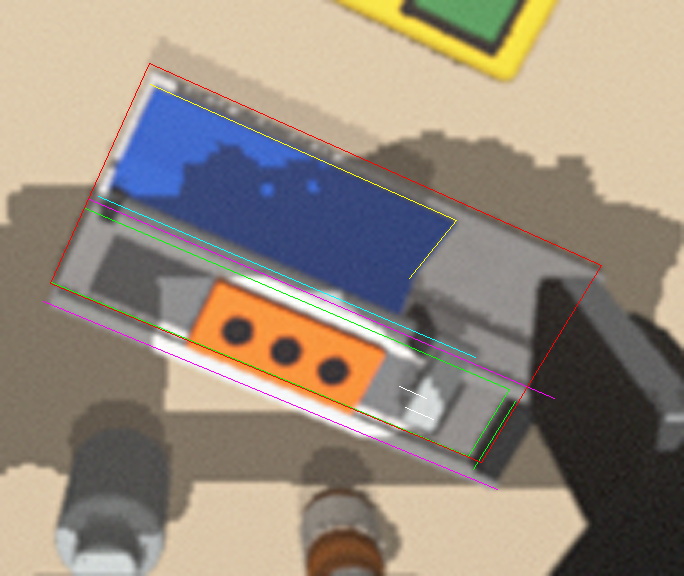

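View pics/scene_ov1.png

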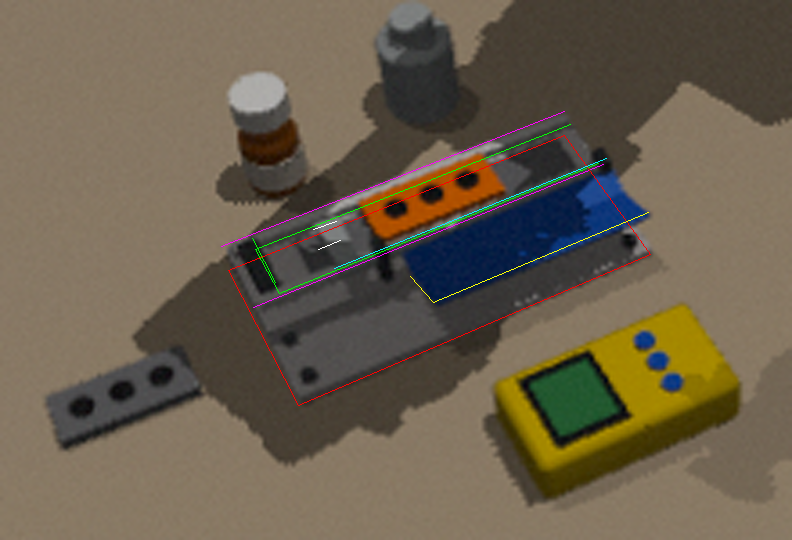

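Emit:
servo_tool(series=[{"tx": 0.02, "ty": 0.02, "tz": 0, "turn": -0.18}, {"tx": 0.04, "ty": 0.04, "tz": -0.01, "turn": -0.36}, {"tx": 0.06, "ty": 0.06, "tz": -0.017, "turn": -0.54}, {"tx": 0.07, "ty": 0.07, "tz": -0.017, "turn": -0.72}, {"tx": 0.07, "ty": 0.08, "tz": -0.017, "turn": -0.9}], fingers=115)

```text
time: 0.98
ee_pos: [0.5579, -0.0709, 0.3242]
tcp_rot: [-1.507, 0.521, -0.521]
contact_force: [0.7, 0.8, -0.8]
gripper_width: 0.0469
```

Emit:
servo_tool(series=[{"turn": -0.12}, {"turn": -0.235}, {"turn": -0.235}])

```text
validation failed for argument at $.se...
```

```bash
cat > shot.py <<'E'
from h import *
import sys
from station import robot,capture
s=robot.get_state();c=capture("wrist");cv2.imwrite(f"pics/w{sys.argv[1]}.png",c["frame"][:,:,::-1])
import pickle;pickle.dump((s,{k:v for k,v in c.items()}),open(f"w{sys.argv[1]}.pkl","wb"))
print(s["time"],s["ee_pos"],R.from_rotvec(s["tcp_rot"]).as_matrix().round(3),s["gripper_width"],s["contact_force"])
E
python3 shot.py 1
```

```text
0.975 [ 0.55791841 -0.07090716  0.32423272] [[ 0.786 -0.     0.618]
 [-0.618 -0.     0.786]
 [-0.    -1.    -0.   ]] 0.04685032691678122 [ 0.71374846  0.80113851 -0.76343821]
```

View pics/w1.png

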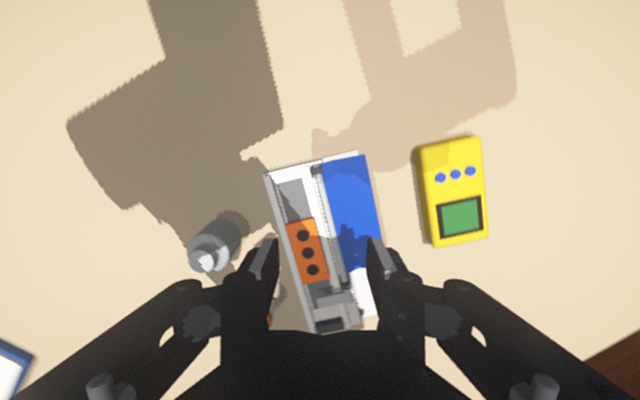

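Emit:
servo_tool(series=[{"tx": 0, "ty": 0, "tz": 0, "turn": -0.12}, {"tx": 0, "ty": 0, "tz": 0, "turn": -0.235}, {"tx": 0, "ty": 0, "tz": 0, "turn": -0.235}])

```text
time: 1.4
ee_pos: [0.5581, -0.0699, 0.3249]
tcp_rot: [-1.543, 0.344, -0.344]
contact_force: [0.2, 0.3, 0.5]
gripper_width: 0.0471
```

```bash
python3 shot.py 2;  python3 - <<'E'
import cv2
a=cv2.imread("pics/w2.png")[130:350,180:500];cv2.imwrite("pics/w2c.png",cv2.resize(a,None,fx=2.5,fy=2.5,interpolation=cv2.INTER_CUBIC))
E
```

```text
1.4 [ 0.55809266 -0.06991285  0.32490628] [[ 0.905  0.     0.425]
 [-0.425 -0.     0.905]
 [ 0.    -1.     0.   ]] 0.04707147223908833 [0.20452658 0.2995508  0.52124105]
```

View pics/w2c.png

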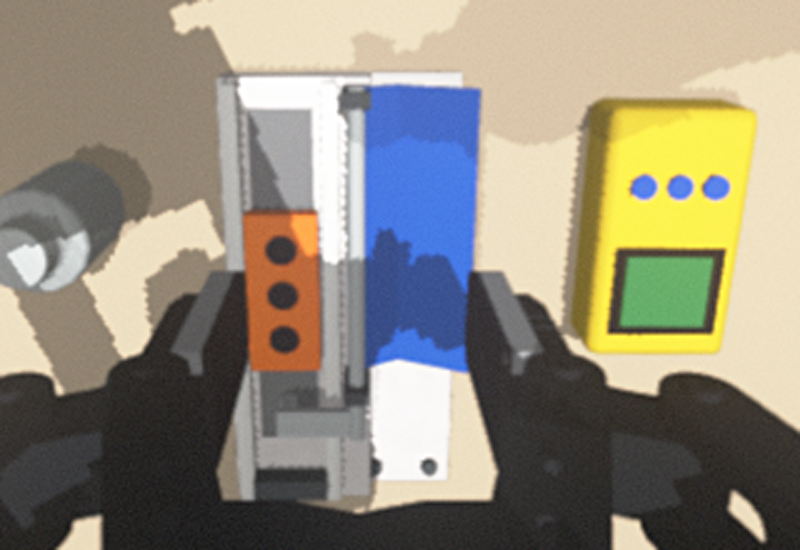

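```bash
cat > fit2.py <<'E'
from h import *
import pickle
np.set_printoptions(precision=4,suppress=True)
s,c=pickle.load(open("w2.pkl","rb"));W=cam(c,s)
sp=np.array([[-95,51.1,35.6],[22,51.1,35.6],[82,-40.5,25],[82,-7.5,25],[-91,6,38],[-97,-46.5,21]])/1e3
car=np.array([[-35,-15,24],[-35,15,24],[35,15,24],[35,-15,24]])/1e3
w=lambda l:np.array(l)/2.5+[180,130]
a=w([[481,90],[466,371],[257,470],[328,469],[355,98],[218,76]]);b=w([[245,212],[318,210],[320,370],[252,370]])
f=lambda p:np.concatenate([proj(place(sp,p[:3]),W)-a,proj(place(car,p[3:]),W)-b]).ravel()
r=least_squares(f,[.6,-.1,-.43,.6,-.12,-.43],loss="soft_l1");p=r.x;d=p[3:5]-p[:2];y=p[2]
print(p,"car in stage",np.cos(y)*d[0]+np.sin(y)*d[1],-np.sin(y)*d[0]+np.cos(y)*d[1],p[5]-y);print(f(p).reshape(-1,2))
for nm,t in(("tipL",[0,.173,-.0235]),("tipR",[0,.173,.0235]),("pad edge -x",[-.011,.173,-.0235]),):
    A=np.eye(4);A[:3,:3]=R.from_rotvec(s["tcp_rot"]).as_matrix();A[:3,3]=s["ee_pos"]
    print(nm,(proj(A[:3,:3]@t+A[:3,3],W)-[180,130])*2.5)
def stage(P):
    P=np.array(P)-[p[0],p[1]];return [np.cos(y)*P[0]+np.sin(y)*P[1],-np.sin(y)*P[0]+np.cos(y)*P[1]]
print("tcp in stage",stage(s["ee_pos"][:2]))
# pot base approx
from scipy.optimize import fsolve
for nm,px,z in(("pot top",(20,250),.062),):
    q=fsolve(lambda v:(proj([v[0],v[1],z],W)-w([px]))[0],[.55,-.2]);print(nm,q,stage(q))
E
python3 fit2.py
```

```text
[ 0.6143 -0.1019 -0.4315  0.5969 -0.1203 -0.4363] car in stage -0.008109854614261492 -0.02402252631180214 -0.00481255197953534
[[-0.1396 -2.3832]
 [ 1.123   0.5461]
 [-1.3992  4.362 ]
 [-0.049   4.6457]
 [ 0.3143 -0.4542]
 [-0.1359 -0.3697]
 [-0.631  -0.01  ]
 [ 0.4361  0.7494]
 [ 0.6808 -0.3449]
 [-0.4633 -0.3328]]
tipL [[245.3212 303.1035]]
tipR [[463.388  303.3083]]
pad edge -x [[243.1591 255.4404]]
tcp in stage [np.float64(-0.0643984001462823), np.float64(0.0055391487220167665)]
pot top [ 0.5296 -0.1848] [np.float64(-0.0422535544063322), np.float64(-0.11076246194328725)]
```

Emit:
servo_tool(series=[{"tx": 0, "ty": 0.03, "tz": 0, "turn": -0.005}, {"tx": 0, "ty": 0.06, "tz": 0, "turn": -0.005}, {"tx": 0, "ty": 0.09, "tz": 0, "turn": -0.005}, {"tx": 0, "ty": 0.11, "tz": 0, "turn": -0.005}, {"tx": 0, "ty": 0.11, "tz": 0, "turn": -0.005}], fingers=103)

```text
time: 2.08
ee_pos: [0.5573, -0.0698, 0.2133]
tcp_rot: [-1.544, 0.343, -0.337]
contact_force: [0.0, -0.3, 0.3]
gripper_width: 0.0511
```

```bash
python3 shot.py 3;  python3 - <<'E'
import cv2,numpy as np
from station import capture
a=cv2.imread("pics/w3.png")[80:380,140:540];cv2.imwrite("pics/w3c.png",cv2.resize(a,None,fx=2,fy=2,interpolation=cv2.INTER_CUBIC))
A=capture("scene")["frame"][60:240,190:370,::-1];B=capture("side")["frame"][90:230,300:440,::-1]
A=cv2.resize(A,(400,400),interpolation=2);B=cv2.resize(B,(400,400),interpolation=2)
cv2.imwrite("pics/ss3.png",np.hstack([A,B]))
E
```

```text
2.075 [ 0.55729672 -0.06984296  0.21328594] [[ 0.908 -0.004  0.42 ]
 [-0.42   0.001  0.908]
 [-0.004 -1.    -0.001]] 0.05106801915359125 [ 0.01719393 -0.27809186  0.31771801]
```

View pics/w3c.png

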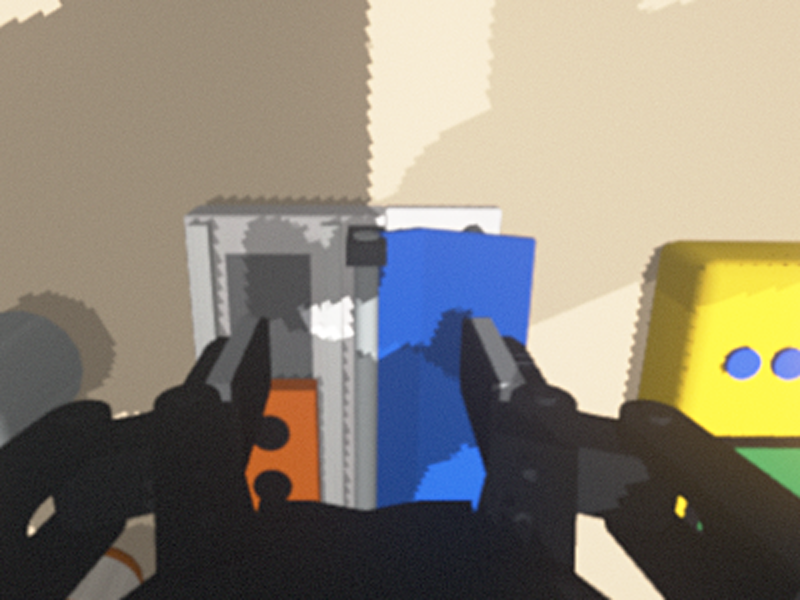

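View pics/ss3.png

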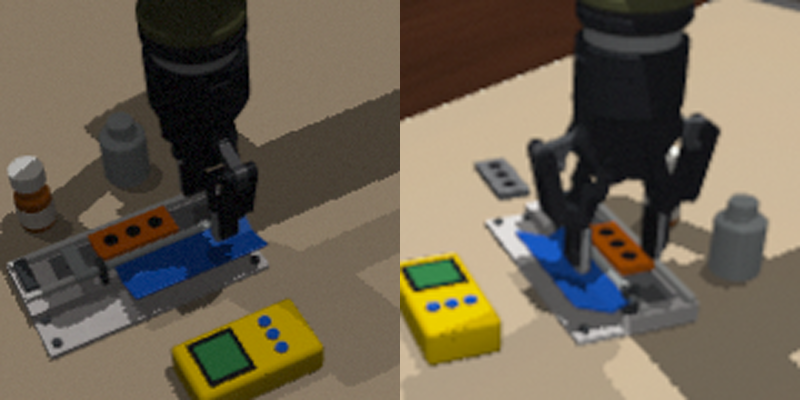

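Run:
```python
from h import *
import pickle
from scipy.optimize import fsolve
s,c=pickle.load(open("w3.pkl","rb"));W=cam(c,s)
w=lambda px:np.array(px)/2+[140,80]
A=R.from_rotvec(s["tcp_rot"]).as_matrix()
def tool(px,z):
    q=fsolve(lambda v:(proj([v[0],v[1],z],W)-w(px))[0],[.56,-.1]);return A.T@(np.r_[q,z]-s["ee_pos"]),q
print("carrier rear y+ corner",tool((317,380),.024))
print("bracket top",tool((366,233),.038))
print("rail corner",tool((187,216),.021))
for reach in(.165,.169,.173):
  for x in(-.011,.011):
    print(reach,x,[((proj(A@[x,reach,z]+s["ee_pos"],W)-[140,80])*2)[0].round(0) for z in(-.0255,.0255,-.032,.032)])
```

```text
carrier rear y+ corner (array([ 0.02027854,  0.18922509, -0.01428222]), array([ 0.5690072 , -0.09117448]))
bracket top (array([-0.02985916,  0.17539659,  0.00063414]), array([ 0.52981023, -0.0566041 ]))
rail corner (array([-0.03045182,  0.19244389, -0.05091001]), array([ 0.50757721, -0.10312781]))
0.165 -0.011 [array([262., 316.]), array([465., 316.]), array([236., 316.]), array([491., 316.])]
0.165 0.011 [array([266., 394.]), array([461., 394.]), array([241., 394.]), array([486., 394.])]
0.169 -0.011 [array([264., 310.]), array([463., 310.]), array([239., 310.]), array([488., 310.])]
0.169 0.011 [array([268., 387.]), array([459., 387.]), array([244., 386.]), array([483., 387.])]
0.173 -0.011 [array([267., 304.]), array([460., 304.]), array([242., 304.]), array([485., 304.])]
0.173 0.011 [array([271., 379.]), array([456., 379.]), array([247., 379.]), array([480., 379.])]
```

Emit:
servo_tool(series=[{"tx": 0, "ty": 0.008, "tz": 0, "turn": 0}, {"tx": 0, "ty": 0.015, "tz": 0, "turn": 0}, {"tx": 0, "ty": 0.018, "tz": 0, "turn": 0}, {"tx": 0, "ty": 0.018, "tz": 0, "turn": 0}])

```text
time: 2.72
ee_pos: [0.5583, -0.0701, 0.1968]
tcp_rot: [-1.544, 0.337, -0.339]
contact_force: [0.3, -0.6, 3.3]
gripper_width: 0.0509
```

Emit:
servo_tool(series=[{"tx": 0, "ty": 0.004, "tz": 0, "turn": 0}, {"tx": 0, "ty": 0.004, "tz": 0, "turn": 0}])

```text
time: 2.98
ee_pos: [0.5582, -0.0704, 0.1929]
tcp_rot: [-1.545, 0.337, -0.338]
contact_force: [-0.7, -3.6, 5.6]
gripper_width: 0.0511
```

Emit:
servo_tool(series=[{"tx": 0, "ty": 0.003, "tz": 0, "turn": 0}, {"tx": 0, "ty": 0.005, "tz": 0, "turn": 0}, {"tx": 0, "ty": 0.005, "tz": 0, "turn": 0}])

```text
time: 3.35
ee_pos: [0.5579, -0.0711, 0.1886]
tcp_rot: [-1.546, 0.337, -0.338]
contact_force: [-3.0, -5.9, 8.9]
gripper_width: 0.0508
```

Emit:
servo_tool(series=[{"tx": 0, "ty": 0.0015, "tz": 0, "turn": 0}, {"tx": 0, "ty": 0.0015, "tz": 0, "turn": 0}])

```text
time: 3.6
ee_pos: [0.5578, -0.0711, 0.1882]
tcp_rot: [-1.546, 0.336, -0.338]
contact_force: [-4.2, -6.3, 19.4]
gripper_width: 0.051
```

```bash
python3 shot.py 4;  python3 - <<'E'
import cv2,numpy as np
from station import capture
A=capture("scene")["frame"][110:240,190:320,::-1];B=capture("side")["frame"][130:230,310:410,::-1]
A=cv2.resize(A,(400,400),interpolation=2);B=cv2.resize(B,(400,400),interpolation=2)
cv2.imwrite("pics/ss4.png",np.hstack([A,B]))
E
```

```text
3.6 [ 0.55781162 -0.07113808  0.18824666] [[ 0.909  0.001  0.417]
 [-0.417 -0.002  0.909]
 [ 0.002 -1.    -0.002]] 0.051032979846995154 [-4.2382851  -6.28580355 19.44913777]
```

View pics/ss4.png

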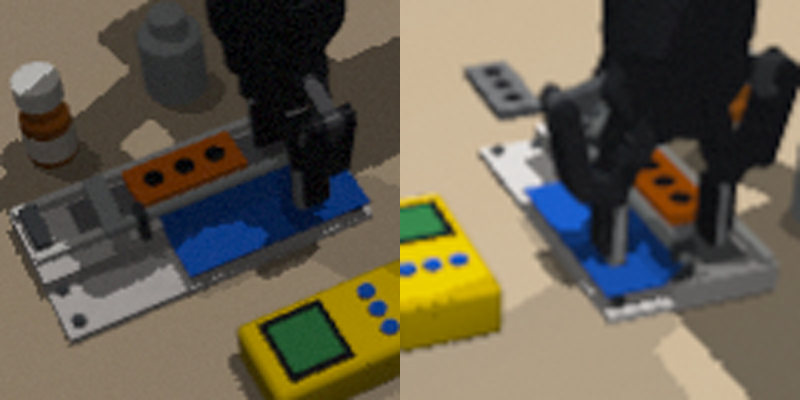

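View pics/w4.png

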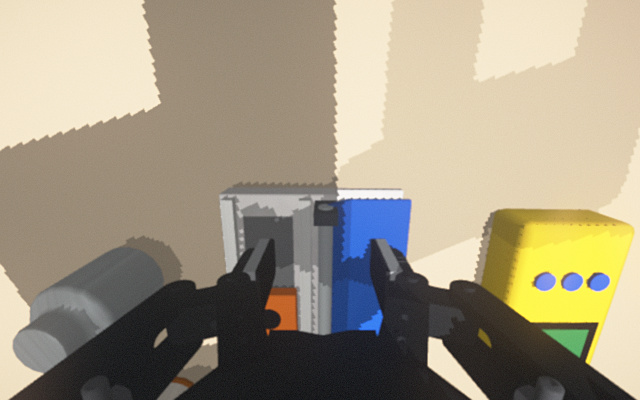

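Emit:
servo_tool(series=[{"tx": 0.003, "ty": -0.0005, "tz": 0, "turn": 0}, {"tx": 0.007, "ty": -0.0005, "tz": 0, "turn": 0}, {"tx": 0.012, "ty": -0.0005, "tz": 0, "turn": 0}, {"tx": 0.017, "ty": -0.0005, "tz": 0, "turn": 0}, {"tx": 0.02, "ty": -0.0005, "tz": 0, "turn": 0}])

```text
time: 4.38
ee_pos: [0.564, -0.0738, 0.1872]
tcp_rot: [-1.541, 0.363, -0.311]
contact_force: [-33.2, 13.6, 46.7]
gripper_width: 0.051
```

```bash
python3 shot.py 5;  python3 - <<'E'
import cv2,numpy as np
from station import capture
A=capture("scene")["frame"][110:240,190:320,::-1];B=capture("side")["frame"][130:230,310:410,::-1]
A=cv2.resize(A,(400,400),interpolation=2);B=cv2.resize(B,(400,400),interpolation=2)
cv2.imwrite("pics/ss5.png",np.hstack([A,B]))
E
```

```text
4.375 [ 0.56398701 -0.07384444  0.18723569] [[ 0.909 -0.032  0.417]
 [-0.416  0.01   0.909]
 [-0.033 -0.999 -0.004]] 0.05103908803599952 [-33.20489625  13.6333452   46.68355159]
```

View pics/ss5.png

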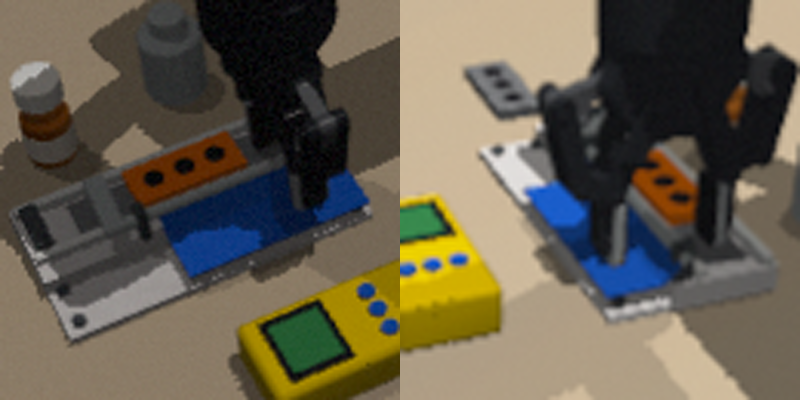

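Emit:
servo_tool(series=[{"tx": -0.01, "ty": -0.001, "tz": 0, "turn": 0}, {"tx": -0.019, "ty": -0.002, "tz": 0, "turn": 0}, {"tx": -0.019, "ty": -0.0025, "tz": 0, "turn": 0}, {"tx": -0.019, "ty": -0.0025, "tz": 0, "turn": 0}])

```text
time: 5.03
ee_pos: [0.5592, -0.0706, 0.19]
tcp_rot: [-1.544, 0.337, -0.339]
contact_force: [-0.4, -1.4, 6.6]
gripper_width: 0.0509
```

```bash
python3 shot.py 6
```

```text
5.025 [ 0.55918977 -0.0705721   0.18996668] [[ 0.909  0.002  0.418]
 [-0.418 -0.     0.909]
 [ 0.002 -1.     0.   ]] 0.05094013818393437 [-0.42444209 -1.44911347  6.61925377]
```

Emit:
servo_tool(series=[{"tx": 0.002, "ty": 0, "tz": 0, "turn": 0}, {"tx": 0.004, "ty": 0, "tz": 0, "turn": 0}, {"tx": 0.006, "ty": 0, "tz": 0, "turn": 0}])

```text
time: 5.45
ee_pos: [0.5624, -0.0722, 0.1888]
tcp_rot: [-1.544, 0.342, -0.333]
contact_force: [-4.5, 2.0, 6.0]
gripper_width: 0.0508
```

```bash
python3 shot.py 7
```

```text
5.45 [ 0.56237029 -0.07219725  0.18883129] [[ 0.909 -0.005  0.418]
 [-0.418  0.002  0.909]
 [-0.006 -1.    -0.001]] 0.050796610692157275 [-4.4758708   2.04914583  6.00582153]
```

Emit:
servo_tool(series=[{"tx": 0.003, "ty": -0.0005, "tz": 0, "turn": 0}, {"tx": 0.006, "ty": -0.001, "tz": 0, "turn": 0}, {"tx": 0.009, "ty": -0.001, "tz": 0, "turn": 0}, {"tx": 0.01, "ty": -0.001, "tz": 0, "turn": 0}])

```text
time: 6.0
ee_pos: [0.5718, -0.0764, 0.1898]
tcp_rot: [-1.544, 0.342, -0.334]
contact_force: [-4.1, 1.9, 6.7]
gripper_width: 0.051
```

```bash
python3 shot.py 8;  python3 - <<'E'
import cv2,numpy as np
from station import capture
A=capture("scene")["frame"][110:240,190:320,::-1];B=capture("side")["frame"][130:230,310:410,::-1]
A=cv2.resize(A,(400,400),interpolation=2);B=cv2.resize(B,(400,400),interpolation=2)
cv2.imwrite("pics/ss8.png",np.hstack([A,B]))
E
```

```text
6.0 [ 0.57180596 -0.07637911  0.18983444] [[ 0.909 -0.005  0.418]
 [-0.418  0.002  0.909]
 [-0.005 -1.    -0.   ]] 0.05096802014488498 [-4.12577346  1.90211541  6.67595066]
```

View pics/ss8.png

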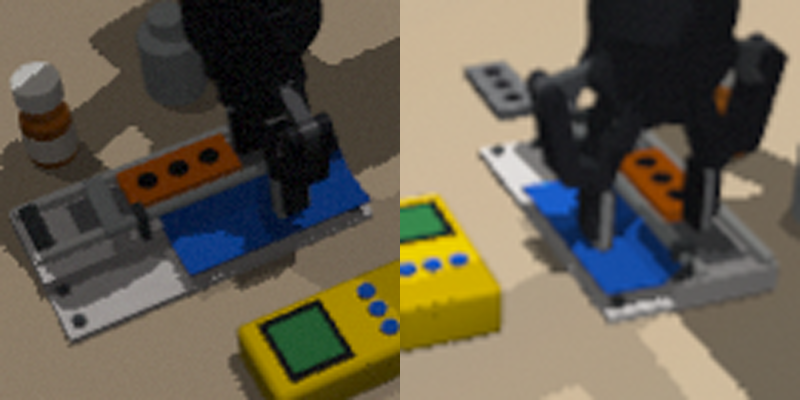

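Emit:
servo_tool(series=[{"tx": 0.004, "ty": 0, "tz": 0, "turn": 0}, {"tx": 0.008, "ty": 0, "tz": 0, "turn": 0}, {"tx": 0.012, "ty": 0, "tz": 0, "turn": 0}, {"tx": 0.016, "ty": 0, "tz": 0, "turn": 0}, {"tx": 0.02, "ty": 0, "tz": 0, "turn": 0}])

```text
time: 6.78
ee_pos: [0.5899, -0.0847, 0.1898]
tcp_rot: [-1.543, 0.342, -0.334]
contact_force: [-3.1, 2.2, 5.7]
gripper_width: 0.0512
```

```bash
python3 shot.py 9;  python3 - <<'E'
import cv2,numpy as np
from station import capture
A=capture("scene")["frame"][110:240,190:320,::-1];B=capture("side")["frame"][130:230,310:410,::-1]
A=cv2.resize(A,(400,400),interpolation=2);B=cv2.resize(B,(400,400),interpolation=2)
cv2.imwrite("pics/ss9.png",np.hstack([A,B]))
E
```

```text
6.775 [ 0.58987798 -0.08466365  0.18976258] [[ 0.909 -0.005  0.418]
 [-0.418  0.002  0.909]
 [-0.005 -1.    -0.   ]] 0.05117692154302196 [-3.0872402   2.20193401  5.74584662]
```

View pics/ss9.png

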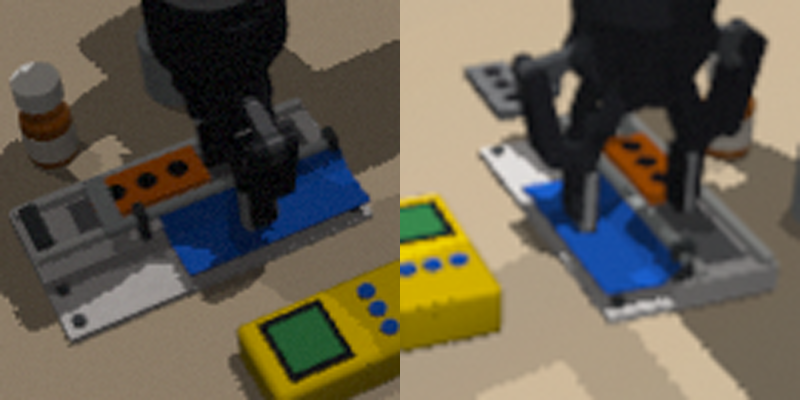

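The carrier's front is entering under the nose and the bar is down. I'll continue the push.

Emit:
servo_tool(series=[{"tx": 0.004, "ty": 0, "tz": 0, "turn": 0}, {"tx": 0.008, "ty": 0, "tz": 0, "turn": 0}, {"tx": 0.012, "ty": 0, "tz": 0, "turn": 0}, {"tx": 0.016, "ty": 0, "tz": 0, "turn": 0}, {"tx": 0.02, "ty": 0, "tz": 0, "turn": 0}])

```text
time: 7.55
ee_pos: [0.6081, -0.093, 0.1898]
tcp_rot: [-1.543, 0.342, -0.334]
contact_force: [-4.2, 0.9, 5.6]
gripper_width: 0.051
```

```bash
python3 shot.py 10;  python3 - <<'E'
import cv2,numpy as np
from station import capture
A=capture("scene")["frame"][110:240,190:320,::-1];B=capture("side")["frame"][130:230,310:410,::-1]
A=cv2.resize(A,(400,400),interpolation=2);B=cv2.resize(B,(400,400),interpolation=2)
cv2.imwrite("pics/ss10.png",np.hstack([A,B]))
E
```

```text
7.55 [ 0.60806001 -0.09301038  0.18981274] [[ 0.909 -0.005  0.418]
 [-0.418  0.002  0.909]
 [-0.005 -1.    -0.   ]] 0.05099411186455425 [-4.16345886  0.8796061   5.62298011]
```

View pics/ss10.png

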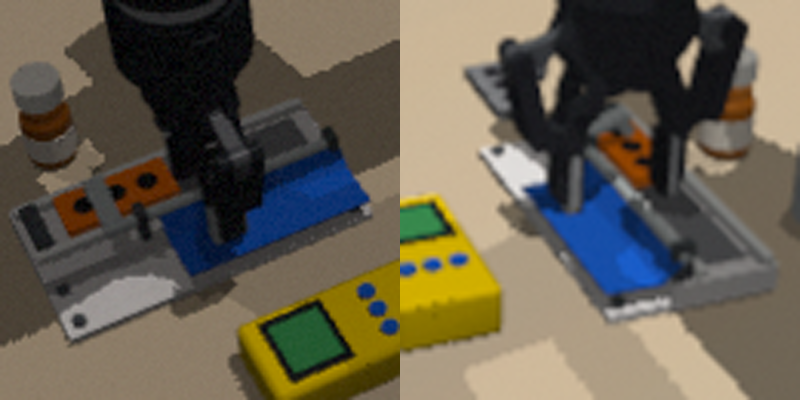

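Emit:
servo_tool(series=[{"tx": 0.003, "ty": 0, "tz": 0, "turn": 0}, {"tx": 0.006, "ty": 0, "tz": 0, "turn": 0}, {"tx": 0.008, "ty": 0, "tz": 0, "turn": 0}, {"tx": 0.01, "ty": 0, "tz": 0, "turn": 0}])

```text
time: 8.2
ee_pos: [0.6172, -0.0972, 0.1898]
tcp_rot: [-1.543, 0.342, -0.334]
contact_force: [-4.7, 0.9, 6.1]
gripper_width: 0.0512
```

Emit:
servo_tool(series=[{"tx": 0.001, "ty": 0, "tz": 0, "turn": 0}, {"tx": 0.002, "ty": 0, "tz": 0, "turn": 0}])

```text
time: 8.45
ee_pos: [0.6186, -0.0978, 0.1897]
tcp_rot: [-1.543, 0.343, -0.333]
contact_force: [-4.4, 1.1, 7.1]
gripper_width: 0.0507
```

```bash
python3 shot.py 11;  python3 - <<'E'
import cv2,numpy as np
from station import capture
A=capture("scene")["frame"][110:240,190:320,::-1];B=capture("side")["frame"][130:230,310:410,::-1]
A=cv2.resize(A,(400,400),interpolation=2);B=cv2.resize(B,(400,400),interpolation=2)
cv2.imwrite("pics/ss11.png",np.hstack([A,B]))
E
```

```text
8.45 [ 0.61859723 -0.09784255  0.18969089] [[ 0.909 -0.006  0.418]
 [-0.418  0.002  0.909]
 [-0.006 -1.    -0.   ]] 0.050682748949741535 [-4.36477933  1.13996512  7.08610548]
```

View pics/ss11.png

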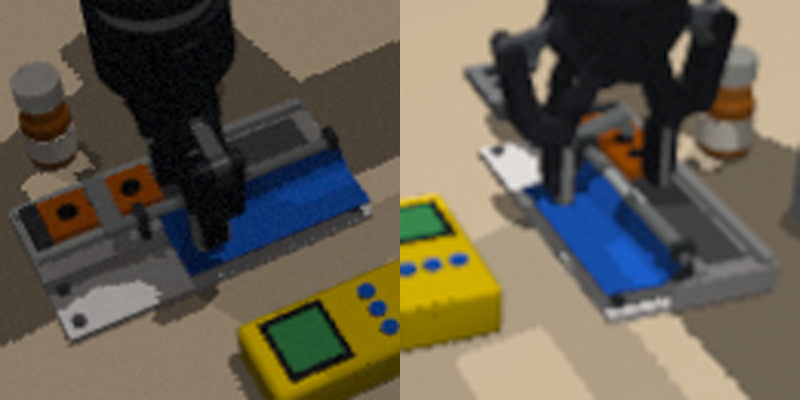

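Emit:
servo_tool(series=[{"tx": 0.001, "ty": 0, "tz": 0, "turn": 0}, {"tx": 0.002, "ty": 0, "tz": 0, "turn": 0}])

```text
time: 8.85
ee_pos: [0.6193, -0.0982, 0.1895]
tcp_rot: [-1.543, 0.346, -0.33]
contact_force: [-8.7, 3.7, 8.8]
gripper_width: 0.051
```

Emit:
servo_tool(series=[{"tx": 0.001, "ty": 0, "tz": 0, "turn": 0}, {"tx": 0.002, "ty": 0, "tz": 0, "turn": 0}])

```text
time: 9.1
ee_pos: [0.6199, -0.0985, 0.1894]
tcp_rot: [-1.542, 0.348, -0.328]
contact_force: [-9.7, 5.6, 11.4]
gripper_width: 0.0508
```

Run:
```python
import cv2,numpy as np
from station import capture
A=capture("scene")["frame"][150:210,185:265,::-1]
cv2.imwrite("pics/s12.png",cv2.resize(A,None,fx=9,fy=9,interpolation=2))
```

```text
(no output)
```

View pics/s12.png

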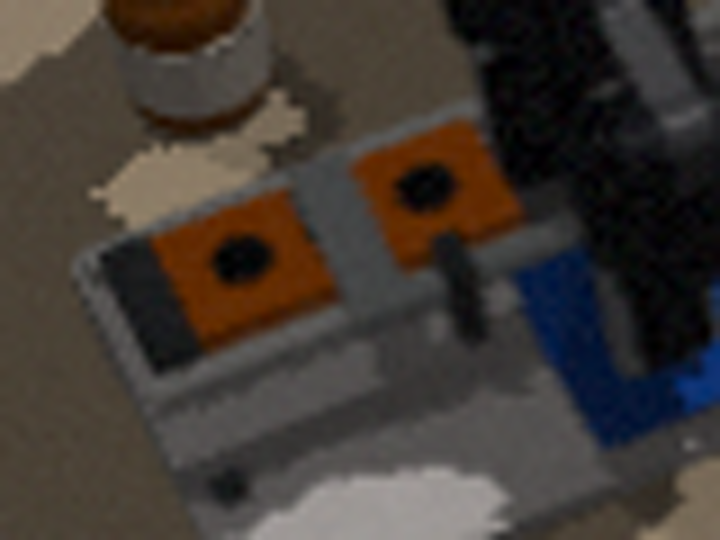

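Emit:
servo_tool(series=[{"tx": -0.003, "ty": 0, "tz": 0, "turn": 0}, {"tx": -0.007, "ty": 0, "tz": 0, "turn": 0}, {"tx": -0.009, "ty": 0, "tz": 0, "turn": 0}])

```text
time: 9.52
ee_pos: [0.6171, -0.0969, 0.191]
tcp_rot: [-1.544, 0.335, -0.341]
contact_force: [2.3, -2.3, 5.3]
gripper_width: 0.0506
```

Emit:
servo_tool(series=[{"tx": 0, "ty": -0.006, "tz": 0, "turn": 0}, {"tx": 0, "ty": -0.014, "tz": 0, "turn": 0}, {"tx": 0, "ty": -0.03, "tz": 0, "turn": 0}, {"tx": 0, "ty": -0.06, "tz": 0, "turn": 0}, {"tx": 0, "ty": -0.1, "tz": 0, "turn": 0}])

```text
time: 10.15
ee_pos: [0.6155, -0.0966, 0.2908]
tcp_rot: [-1.544, 0.34, -0.336]
contact_force: [0.9, -0.2, -0.3]
gripper_width: 0.0506
```

Emit:
servo_tool(series=[{"tx": -0.03, "ty": -0.03, "tz": 0, "turn": 0}, {"tx": -0.06, "ty": -0.06, "tz": 0, "turn": 0}, {"tx": -0.06, "ty": -0.06, "tz": 0, "turn": 0}])

```text
time: 10.52
ee_pos: [0.5604, -0.071, 0.3535]
tcp_rot: [-1.544, 0.334, -0.34]
contact_force: [1.3, -0.9, -0.5]
gripper_width: 0.051
```

```bash
python3 shot.py 13
python3 - <<'E'
import cv2,numpy as np
from station import capture
A=capture("scene")["frame"][110:240,150:350,::-1]
cv2.imwrite("pics/s13.png",cv2.resize(A,None,fx=4,fy=4,interpolation=2))
E
```

```text
10.525 [ 0.56041179 -0.07099198  0.35351282] [[ 0.909  0.004  0.417]
 [-0.417 -0.001  0.909]
 [ 0.004 -1.     0.001]] 0.05102213423671358 [ 1.26942382 -0.88045301 -0.51339845]
```

View pics/s13.png

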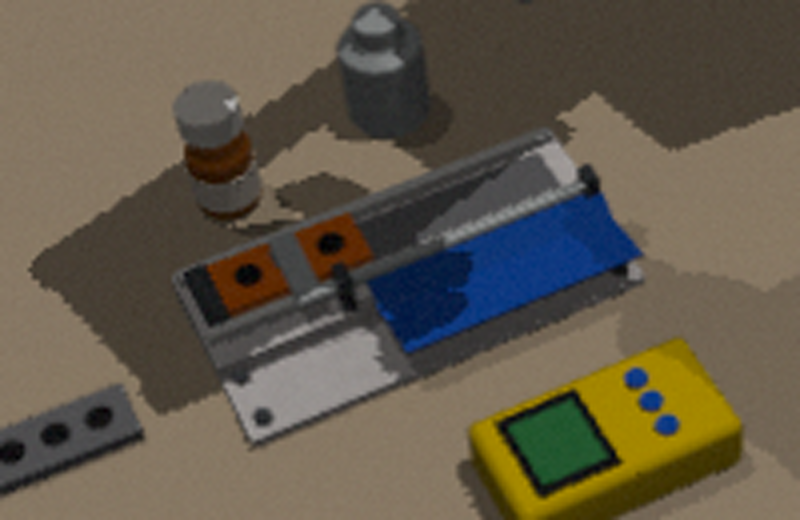

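View pics/w13.png

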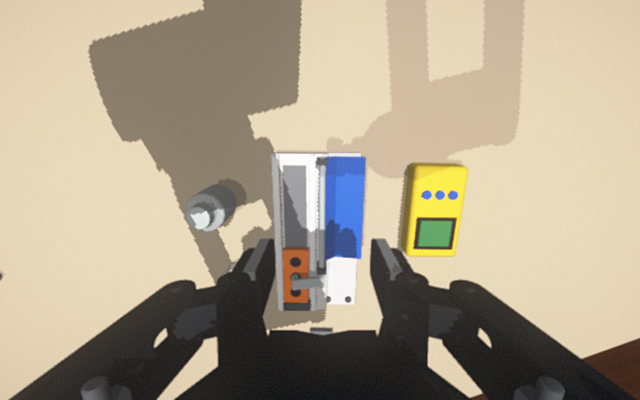

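The scene view shows the carrier flush against the dark stop (scene crop 210,290), with the nose closed on it (290,262). The bar is partly raised, the other items haven't moved, and the arm is clear. I'm handing it in.

```bash
python3 -c "
from station import ticket
print(ticket.sign_off())"
```

```text
the job is handed in; nothing more can be done
None
```

The orange carrier is loaded: it lies fully home against the end stop, and the released clip has closed on it. I handed the job in with the robot's clock at about 10.6 s. No verdict was reported.

- **What I did:** I held the thumb bar down with one fingertip at about 6–7 N. With the other fingertip I pushed the carrier under the raised nose until the push force rose from about 4.5 N to 11 N at the stop. I then backed off, let go and lifted clear.
- **One push went wrong:** on my first try I pressed with about 19 N, and the fingertip stuck on the bar. The force rose to about 36 N sideways and 47 N vertically, with no visible effect on the carrier. I backed off, pressed more lightly, and it slid freely. I can't tell whether the judging counts that force against the run. It is below the 120 N wrist limit, and the load was on the fingertips.
- **Last checks:** the final pictures show the carrier flush with the stop, the nose resting on it with the bar partly raised, and the other objects apparently where they were. The tool was clear and read about 1.6 N at the end, which I took as sensor noise. I judged the clip angle and its grip on the carrier only from the pictures, because I had no direct reading of either.

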